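# Plant the trial raft around the two seedlings

### The job

Plant the growing raft: seat the red pot in the hole between the two plants, the yellow pot in the hole directly in front of the lettuce (on the robot's side of it) and the black pot in the hole directly in front of the purple plant, each upright with its flange down on the foam. Once all three pots are seated, lay the green cap flat and centred on top of the yellow pot, knob up. Leave the spare white pot and the beaker where they are.

Things in the scene. Friction and masses are not known exactly. Their poses are not given: they have to be found in the camera images.
- raft: Fixed black tray 210 x 290 mm, 56 high, holding a white foam raft, top 58 mm above table. Six square through-holes 44 mm wide: x = -38 (near row) and +38 (far row), y = -76, 0, +76 mm. Origin: centre of tray underside, on the table; x away from robot, y left, turned up to 0.3 rad. A pot hangs by its flange, underside then 18 mm above table; its taper guides it in from a few mm off.
- lettuce: Bright light-green lettuce, bushy, in a grey-collared pot fixed in one end hole of the raft's far row (left or right end varies). Leaves (soft, they give way) reach 60 mm above the raft and 32 mm out from the axis. Origin: centre of the underside of its pot, 18 mm above the table; axes parallel to the raft's.
- purple_plant: Dark purple herb seedling in a grey-collared pot fixed in the other end hole of the raft's far row. Leaves (soft, they give way) reach 75 mm above the raft and 28 mm out from the axis. Origin: centre of the underside of its pot, 18 mm above the table; axes parallel to the raft's.
- red_pot: Upright round net pot, 66 mm tall: tapered dark basket (32 mm across at the bottom, 40 at height 40), flange 54 mm across (height 40 to 44), red cylindrical collar 42 mm across (height 44 to 66) to grip by, brown dot on top. About 60 g. Origin: centre of underside, z up. Stands on the table beside the tray. Belongs between the two plants.
- yellow_pot: Upright round net pot, 66 mm tall: tapered dark basket (32 mm across at the bottom, 40 at height 40), flange 54 mm across (height 40 to 44), yellow cylindrical collar 42 mm across (height 44 to 66) to grip by, brown dot on top. About 60 g. Origin: centre of underside, z up. Stands on the table beside the tray. Belongs in front of the lettuce.
- black_pot: Upright round net pot, 66 mm tall: tapered dark basket (32 mm across at the bottom, 40 at height 40), flange 54 mm across (height 40 to 44), black cylindrical collar 42 mm across (height 44 to 66) to grip by, brown dot on top. About 60 g. Origin: centre of underside, z up. Stands on the table beside the tray. Belongs in front of the purple plant.
- white_pot: Upright round net pot, 66 mm tall: tapered dark basket (32 mm across at the bottom, 40 at height 40), flange 54 mm across (height 40 to 44), white cylindrical collar 42 mm across (height 44 to 66) to grip by, brown dot on top. About 60 g. Origin: centre of underside, z up. Stands on the table beside the tray. A spare: it stays where it is.
- cap: Green plastic blackout cap: flat disc 48 mm across and 12 mm thick with a round knob 22 mm across and 22 mm tall on top (34 mm in all). 40 g, mass varies. Lies on the table beside the tray, knob up. Origin: centre of the underside, z up. On a pot it rests flat on the collar's top, its underside 66 mm above the pot's underside.
- beaker: Empty clear glass beaker, 52 mm across, 70 mm tall, standing among the pots; stays where it is. Origin: centre of the underside.
There are look-alikes about, which are no part of the job. Leave any pink or turquoise look-alike of the red_pot alone.

How it is judged:
On the way, in this order (a step that is already met when the one before it is completed fails the run):
1. the red, yellow and black pots are all seated in their holes (x of red_pot in the frame of raft between 0.028 and 0.048 m and y of red_pot in the frame of raft between -0.01 and 0.01 m and z of red_pot in the frame of raft between 0.014 and 0.022 m and angle between each of red_pot, yellow_pot, black_pot's own z axis and vertical below 0.12 rad and horizontal distance between red_pot and lettuce below 0.088 m and horizontal distance between red_pot and purple_plant below 0.088 m and x of yellow_pot in the frame of lettuce between -0.086 and -0.066 m and y of yellow_pot in the frame of lettuce between -0.01 and 0.01 m and z of yellow_pot in the frame of lettuce between -0.004 and 0.004 m and x of black_pot in the frame of purple_plant between -0.086 and -0.066 m and y of black_pot in the frame of purple_plant between -0.01 and 0.01 m and z of black_pot in the frame of purple_plant between -0.004 and 0.004 m), for 0.2 s.
2. the green cap lies on the yellow pot (horizontal distance between cap and yellow_pot below 0.01 m and z of cap in the frame of yellow_pot between 0.062 and 0.07 m and angle between cap's own z axis and vertical below 0.12 rad), for 0.2 s.
At the end, for the whole second after the job is handed in: Red, yellow and black pots seated in their holes (within 10 mm along each raft axis, 4 mm in height, 0.12 rad upright): red between the plants, yellow in front of the lettuce, black in front of the purple plant. Cap level on the yellow collar, centred within 10 mm, 4 mm in height. All at rest (all of step 1 and all of step 2 and linear speed of each of red_pot, yellow_pot, black_pot, cap below 0.02 m/s and angular speed of each of red_pot, yellow_pot, black_pot, cap below 0.2 rad/s); the robot touches nothing.
It fails at once if the white pot or the beaker was moved by more than 20 mm or tipped (distance of any of white_pot, beaker from where it was at the start of the episode above 0.02 m or angle between any of white_pot, beaker's own z axis and vertical above 0.5 rad).
It also fails if it takes over 96 s, if anything falls off the work surface, if the arm or the gripper's body presses on something with over 40 N, if the wrist force passes 120 N, or if a joint passes its speed limit or range.

### The arm

A 7-joint arm with a two-finger parallel gripper is mounted at the origin on the work surface. World frame = base frame: x ahead of the robot, y to its left, z up, the work surface at z = 0. Lengths are in m, angles in rad, forces in N, time in s.
With the tool pointing down it reaches from about 0.4 to 0.85 m from the base axis. Payload 4.5 kg.
Tool frame: the origin (TCP) lies midway between the tips of the shut fingers; the grasp point (between the pads) lies 19 mm behind it; z points along the fingers, y is the line along which they close (so a half turn about z gives the same grasp; the last joint's range is limited). The gripper opens to 88 mm and grips with 3 to 60 N. Pads are 18 mm wide; open, the fingers measure 123 mm over their backs; the gripper's body (75 mm by 187 mm) begins 45 mm behind the grasp point.
Start: joints at [0.034, 0.689, -0.195, 1.565, 0.157, 0.902, -0.215], TCP at [0.625, 0, 0.239] pointing down, gripper open.
Joint ranges: [-3.01, 3.01], [-0.46, 2.08], [-1.47, 1.51], [0.13, 2.56], [-1, 4.14], [0.04, 2.09], [-2.66, 2.66]. Speed limits (rad/s): [2.57, 2.57, 3.14, 3.14, 3.14, 3.14, 3.14].

### API

Orientations are given as a unit quaternion [x, y, z, w].
In Python, from plant import r, eyes, finish_job gives the robot as it stands. The module is installed in compiled form; this text tells all that it offers.
- The arm moves only by the tool move_arm, never from a script. Its argument "motion" is a list of rows, each a list of 7 numbers: the shift along the tool's x, y, z in mm, then the turn, a rotation vector about the tool's x, y, z in degrees, then the closure, from 0 (fully open) to 1 (shut). A call has 1 to 5 rows; each row is the pose to reach, as a shift and turn from the pose commanded when the call began, along the tool's axes at that moment; what a row does not reach only later rows make up. A row lasts 1/8 s, in which the tool goes at most 62.5 mm and 10.7 degrees, less where a joint would pass 70% of its speed; a pose out of reach is approached as far as the arm can. A call with a gripper value outside its range is refused whole. The fingers move at their own pace and stop on an object; "newtons" is the grip in N (left out, the last holds). Time passes only in rows, so rows that repeat a pose let the fingers close. It gives the time, the measured TCP pose, the force, the opening and the grip force at its end, in the units of the state.
- r.get_state(): the state, without advancing time (a new reading comes with each control period).
- eyes.snapshot(name): name is "scene" or "side" or "wrist"; returns a dict with "frame" (420x560x3 uint8, red, green, blue), "z_map" (420x560 float32, m along the optical axis (not along the pixel's ray), 0 where there is no reading), "intrinsics" (3x3 intrinsics, pixels), "dist" ([k1, k2, p1, p2, k3] as OpenCV has them; the pictures are not rectified), "world_to_cam" (4x4, takes a point from world to camera coordinates). Camera axes: x right, y down, z forward; pixel columns grow to the right and rows downward; lengths in m; the calibration is good to about 2 mm. A picture is of the moment at which its call begins.
- finish_job(): hands the job in; it is judged then, once.
The state is a dict: "clock": time; "q": joint angles; "qd": joint speeds; "joint_torque": joint torques, N m; "tool_pos": TCP position; "eef_rot": TCP orientation; "contact_force": force on the tool from outside, world axes, zero at the start; "moment": the same for the moment, N m; "opening": opening from 0.0 (shut) to 1.0 (fully open); "finger_force": force on a finger pad.
Only numpy, scipy, OpenCV 4.12 (cv2) and the standard library are available. Lean on these libraries where they do the work, as an engineer would, in place of code of your own. Each camera call takes 0.05 s, during which the arm holds its last target. There are 200 camera calls.

## Working session

There is one attempt and no reset: what is moved stays moved. The work goes in short steps, Python scripts to look and compute and a tool call to move; the robot and the scene stay as the last step left them, time stands still between calls to the robot, and variables do not carry over. Pictures are saved under pics/ and viewed, at most 14 in all, crops included, and the job is handed in when it is done.

Besides the shell and the picture viewer there is one more tool, called as name(argument=value, ...), one argument or row to a line, values as JSON. move_arm: Moves the arm, as the interface text tells. Its arguments: {"type":"object","properties":{"motion":{"type":"array","items":{"type":"array","items":{"type":"number"}}},"newtons":{"type":"number"}},"required":["motion"]}

```bash
mkdir -p pics; cat > h.py <<'E'
import numpy as np, cv2
from plant import r, eyes
def snap(n,save=None):
    s=eyes.snapshot(n)
    if save: cv2.imwrite('pics/'+save,s['frame'][:,:,::-1])
    return s
def world(s,u,v,z):
    "ray through pixel onto plane at height z"
    p=cv2.undistortPoints(np.array([[[u,v]]],float),s['intrinsics'],s['dist'])[0,0]
    T=np.linalg.inv(s['world_to_cam']); d=T[:3,:3]@[p[0],p[1],1]; o=T[:3,3]
    return o+d*(z-o[2])/d[2]
E
python3 - <<'E'
from h import *
a=snap('scene','s1.png'); b=snap('side','d1.png')
for s in(a,b): print(np.linalg.inv(s['world_to_cam']).round(3))
print(r.get_state())
E
```

```text
[[ 0.737  0.572 -0.359  0.971]
 [ 0.675 -0.623  0.394 -0.443]
 [ 0.002 -0.533 -0.846  0.972]
 [ 0.     0.     0.     1.   ]]
[[-0.93  -0.209  0.303  0.258]
 [-0.368  0.531 -0.763  0.754]
 [-0.001 -0.821 -0.571  0.616]
 [ 0.     0.     0.     1.   ]]
{'clock': 0.1, 'q': array([ 0.03380003,  0.68988364, -0.19454013,  1.56617654,  0.15734775,
        0.90251745, -0.21513011]), 'qd': array([-0.00161093, -0.00419488,  0.00026993, -0.00311261, -0.00070657,
        0.00044353,  0.00089591]), 'joint_torque': array([-3.08775299e-03, -5.28501892e+01, -1.27141513e+00, -1.53837240e+01,
       -5.25604945e-02,  1.96265515e-03,  5.71585565e-05]), 'tool_pos': array([ 6.24462947e-01, -4.41728848e-05,  2.38017960e-01]), 'eef_rot': array([ 7.07077052e-01,  7.07136063e-01, -6.09435228e-04, -5.09075162e-04]), 'contact_force': array([-0.66965333, -0.50603955, -1.01851276]), 'moment': array([-0.02971858, -0.02203466,  0.02544313]), 'finger_force': 0.0, 'opening': 1.0015762152035335}
```

View pics/s1.png

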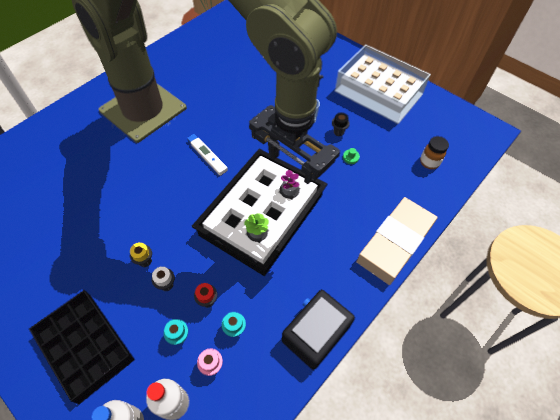

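View pics/d1.png

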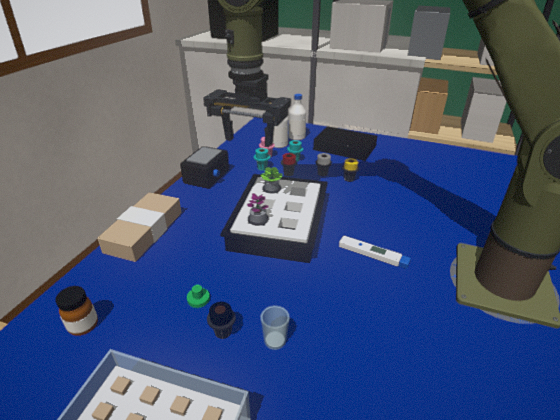

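The scene view shows the raft, with the lettuce (257,223) at its right end and the purple plant (289,180) at its left end. The red pot is at (205,292), yellow (140,251), white (162,275), black (341,118) and the cap (351,156). In the side view the beaker is at (275,327), near the black pot (222,315).

```bash
python3 - <<'E'
from h import *
a=snap('scene'); b=snap('side')
A=lambda n,u,v,z: print(n,world(a,u,v,z).round(3)[:2])
for n,u,v,z in [('red',205,289,.066),('yel',140,247,.066),('whi',162,272,.066),('blk',341,115,.066),('cap',351,152,.034),('hY',232,220,.058),('hmid',248,199,.058),('hB',266,180,.058),('hR',274,211,.058)]: A(n,u,v,z)
for n,u,v,z in [('red',289,156,.066),('yel',351,162,.066),('blk',222,308,.066),('cap',198,289,.034),('beakTop',275,315,.07),('beakbot',275,341,0)]: print('side',n,world(b,u,v,z).round(3)[:2])
# foam: white mask in scene
f=cv2.cvtColor(a['frame'],cv2.COLOR_RGB2HSV)
m=((f[...,1]<60)&(f[...,2]>120)).astype(np.uint8); M=np.zeros_like(m); M[140:280,190:335]=m[140:280,190:335]
c=max(cv2.findContours(M,cv2.RETR_EXTERNAL,cv2.CHAIN_APPROX_NONE)[0],key=cv2.contourArea)
P=np.array([world(a,u,v,.058)[:2] for u,v in c[:,0]],np.float32)
print(cv2.minAreaRect(P))
hs,_=cv2.findContours((M*0+((f[...,2]<90)).astype(np.uint8))[150:260,205:320].copy(),cv2.RETR_LIST,cv2.CHAIN_APPROX_NONE)
E
```

```text
red [ 0.626 -0.292]
yel [ 0.431 -0.326]
whi [ 0.521 -0.332]
blk [0.522 0.354]
cap [0.617 0.284]
hY [ 0.537 -0.119]
hmid [ 0.523 -0.046]
hB [0.516 0.031]
hR [ 0.598 -0.027]
side red [ 0.625 -0.293]
side yel [ 0.431 -0.326]
side blk [0.527 0.344]
side cap [0.613 0.293]
side beakTop [0.428 0.326]
side beakbot [0.426 0.33 ]
((0.5598934292793274, -0.03488855063915253), (0.1905709058046341, 0.2708722949028015), 9.331850051879883)
```

move_arm(
  motion=[
    [300,-90,0,0,0,50,0],
    [300,-90,0,0,0,50,0],
    [300,-90,0,0,0,50,0],
    [300,-90,0,0,0,50,0],
    [300,-90,0,0,0,50,0],
  ],
)

```text
clock: 0.82
tool_pos: [0.5344, 0.3012, 0.2387]
eef_rot: [0.94, 0.34, 0.0, 0.0]
contact_force: [1.0, -0.3, 0.1]
opening: 0.999
finger_force: 0.0
```

```bash
cat >> h.py <<'E'
from scipy.spatial.transform import Rotation as Ro
def go(p,yaw):
    "shift (mm, tool axes) and turn vector (deg) to TCP p, tool down with closing axis y at world yaw (deg, modulo 180)"
    s=r.get_state(); R=Ro.from_quat(s['eef_rot'])
    best=None
    for k in (0,180):
        y=np.array([np.cos(np.radians(yaw+k)),np.sin(np.radians(yaw+k)),0]); z=np.array([0,0,-1.])
        T=Ro.from_matrix(np.c_[np.cross(y,z),y,z]); d=(R.inv()*T).as_rotvec(degrees=True)
        if best is None or abs(d[2])<abs(best[2]): best=d
    print('t',round(s['clock'],2),'at',s['tool_pos'].round(4),'shift',(R.inv().apply(np.array(p)-s['tool_pos'])*1e3).round(1),'turn',best.round(1),'q7',s['q'][6].round(2))
E
python3 - <<'E'
from h import *
go([.524,.350,.16],99.3)
w=snap('wrist','w1.png'); print(np.linalg.inv(w['world_to_cam']).round(3))
E
```

```text
t 0.82 at [0.5344 0.3012 0.2387] shift [ 23.2 -44.1  78.7] turn [ 0.  -0.  30.4] q7 -1.39
[[ 0.64  -0.729 -0.243  0.597]
 [-0.769 -0.607 -0.202  0.354]
 [-0.     0.316 -0.949  0.385]
 [ 0.     0.     0.     1.   ]]
```

View pics/w1.png

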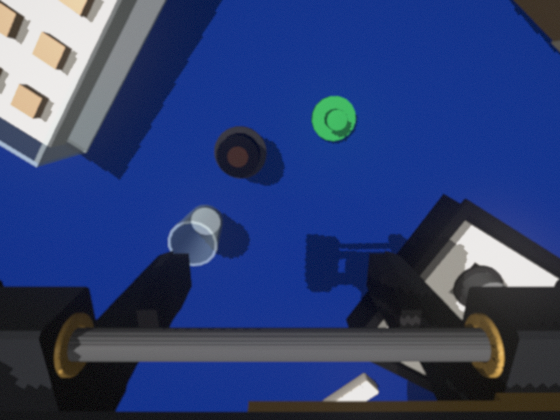

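The wrist view shows the black pot's dot at (238,157), the cap knob at (336,119) and the beaker base at (205,220).

```bash
cat >> h.py <<'E'
def blob(s,lo,hi,z,roi=None,show=True):
    "centre of the largest HSV blob cast on plane z"
    f=cv2.cvtColor(s['frame'],cv2.COLOR_RGB2HSV); m=cv2.inRange(f,np.array(lo),np.array(hi))
    if roi: k=np.zeros_like(m); u0,v0,u1,v1=roi; k[v0:v1,u0:u1]=255; m&=k
    c=max(cv2.findContours(m,cv2.RETR_EXTERNAL,cv2.CHAIN_APPROX_NONE)[0],key=cv2.contourArea)
    (u,v),rad=cv2.minEnclosingCircle(c); p=world(s,u,v,z); print((round(u),round(v)),round(rad,1),cv2.contourArea(c),p.round(4)); return p
E
python3 - <<'E'
from h import *
w=snap('wrist')
f=cv2.cvtColor(w['frame'],cv2.COLOR_RGB2HSV); print(f[157,238],f[140,238],f[119,336])
blob(w,(0,60,40),(15,255,140),.066,(210,120,270,190))
blob(w,(45,80,60),(75,255,255),.010,(300,80,370,150))
print(world(w,238,157,.066),world(w,336,119,.034),world(w,205,219,0))
go([.524,.350,.16],99.3)
E
```

```text
[117 112  41] [117  38  67] [ 68 162 186]
(254, 161) 9.0 141.0 [0.528  0.3488 0.066 ]
(349, 124) 22.4 1420.5 [0.6171 0.2921 0.01  ]
[0.5213367  0.36277686 0.066     ] [0.61053987 0.3101268  0.034     ] [0.41922356 0.34530774 0.        ]
t 0.93 at [0.5301 0.3106 0.2382] shift [ 20.9 -33.3  78.5] turn [-0.4 -0.  31.5] q7 -1.39
```

move_arm(
  motion=[
    [23,-31,90,0,0,31,0],
    [23,-31,90,0,0,31,0],
    [23,-31,90,0,0,31,0],
    [23,-31,90,0,0,31,0],
    [23,-31,90,0,0,31,0],
  ],
  newtons=20,
)

```text
clock: 1.55
tool_pos: [0.5333, 0.3377, 0.1492]
eef_rot: [0.997, 0.08, 0.0, -0.0]
contact_force: [-0.4, 0.1, 0.4]
opening: 1.002
finger_force: 0.0
```

```bash
python3 - <<'E'
from h import *
w=snap('wrist','w2.png')
go([.528,.349,.047],99.3)
E
```

```text
t 1.6 at [0.5334 0.3377 0.1493] shift [ -3.6 -12.  102.3] turn [-0.  -0.1 -0.2] q7 -1.82
```

View pics/w2.png

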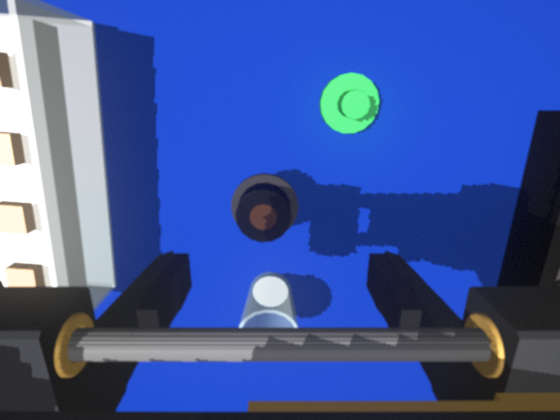

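The dot is at about (263,216), between the fingers. The beaker at (270,295) is clear of both finger lines.

```bash
python3 - <<'E'
from h import *
w=snap('wrist')
p=world(w,263,216,.066); print(p); print(world(w,355,104,.034))
go([p[0],p[1],.047],99.3)
E
```

```text
[0.52848837 0.34881443 0.066     ]
[0.61692064 0.29283483 0.034     ]
t 1.65 at [0.5334 0.3377 0.1494] shift [ -3.2 -11.7 102.4] turn [-0.  -0.1 -0.2] q7 -1.82
```

move_arm(
  motion=[
    [-3,-12,50,0,0,0,0],
    [-3,-12,102,0,0,0,0],
    [-3,-12,102,0,0,0,0],
    [-3,-12,102,0,0,0,0.4],
    [-3,-12,102,0,0,0,1],
  ],
  newtons=20,
)

```text
clock: 2.28
tool_pos: [0.5299, 0.3499, 0.0494]
eef_rot: [0.997, 0.078, 0.002, -0.001]
contact_force: [0.3, 0.2, -0.0]
opening: 0.795
finger_force: 0.0
```

move_arm(
  motion=[
    [0,0,0,0,0,0,1],
    [0,0,0,0,0,0,1],
    [0,0,0,0,0,0,1],
    [0,0,-60,0,0,0,1],
    [0,0,-100,0,0,0,1],
  ],
)

```text
clock: 2.9
tool_pos: [0.5285, 0.3493, 0.1484]
eef_rot: [0.997, 0.078, 0.001, -0.0]
contact_force: [0.2, 0.0, -0.3]
opening: 0.474
finger_force: 20.0
```

```bash
python3 - <<'E'
from h import *
s=r.get_state(); print(s['opening'],s['finger_force'],s['tool_pos'])
go([.510,.034,.150],99.3)
E
```

```text
0.47354807572028873 19.971688385121524 [0.52853793 0.3493018  0.14842799]
t 2.9 at [0.5285 0.3493 0.1484] shift [-67.6 308.5  -1.7] turn [-0.  -0.1 -0.3] q7 -1.84
```

move_arm(
  motion=[
    [-67,250,0,0,0,0,1],
    [-67,250,0,0,0,0,1],
    [-67,250,0,0,0,0,1],
    [-67,250,0,0,0,0,1],
    [-67,250,0,0,0,0,1],
  ],
)

```text
clock: 3.52
tool_pos: [0.5002, 0.0858, 0.147]
eef_rot: [0.997, 0.074, -0.001, 0.002]
contact_force: [0.5, 0.1, -0.5]
opening: 0.469
finger_force: 20.0
```

move_arm(
  motion=[
    [0,58,-10,0,0,0,1],
    [0,58,-10,0,0,0,1],
    [0,58,-10,0,0,0,1],
    [0,58,-10,0,0,0,1],
    [0,58,-10,0,0,0,1],
  ],
)

```text
clock: 4.15
tool_pos: [0.5099, 0.0361, 0.1565]
eef_rot: [0.997, 0.08, -0.0, -0.0]
contact_force: [-0.0, -0.2, -0.5]
opening: 0.471
finger_force: 20.0
```

```bash
python3 - <<'E'
from h import *
go([.510,.034,.150],99.3)
snap('wrist','w3.png')
E
```

```text
t 4.15 at [0.5099 0.0361 0.1565] shift [-0.2  2.1  6.5] turn [-0.   0.  -0.2] q7 -1.39
```

View pics/w3.png

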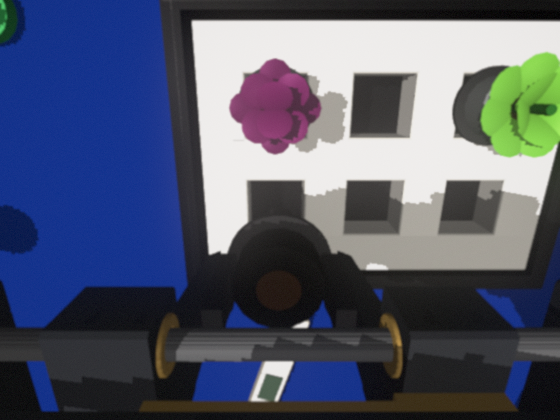

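The wrist view shows the holes square to the image: far-middle about (351-415, 73-138), near-middle (344-404, 181-234), near-right (440-503, 181-233), near-left top edge (248-305, 181). The black pot hangs at (280,285).

```bash
python3 - <<'E'
from h import *
w=snap('wrist')
g=cv2.cvtColor(w['frame'],cv2.COLOR_RGB2GRAY)
for n,pts in dict(R=[(353,73),(417,73),(413,138),(351,138)],M=[(346,181),(404,181),(402,234),(344,234)],Y=[(446,181),(503,181),(495,233),(440,233)],Btop=[(248,181),(305,181)],foamL=[(193,20),(208,270)],foamBR=[(535,268)]).items():
    P=np.array([world(w,*p,.058)[:2] for p in pts]); print(n,P.mean(0).round(4),P.round(3).tolist())
E
```

```text
R [ 0.5948 -0.0256] [[0.613, 0.001], [0.62, -0.043], [0.577, -0.053], [0.57, -0.008]]
M [ 0.5195 -0.0379] [[0.537, -0.011], [0.544, -0.055], [0.502, -0.066], [0.494, -0.02]]
Y [ 0.5319 -0.1128] [[0.549, -0.087], [0.556, -0.13], [0.514, -0.139], [0.507, -0.096]]
Btop [0.529  0.0408] [[0.526, 0.062], [0.532, 0.019]]
foamL [0.5362 0.0986] [[0.628, 0.112], [0.444, 0.085]]
foamBR [ 0.4895 -0.1839] [[0.49, -0.184]]
```

```bash
python3 - <<'E'
from h import *
w=snap('wrist')
blob(w,(0,60,20),(15,255,140),.1755,(240,260,320,320))
go([.5072,.0371,.066],99.3)
E
```

```text
(278, 290) 23.0 1388.5 [0.5096 0.0357 0.1755]
t 4.3 at [0.51   0.0353 0.1566] shift [-2.5 -2.2 90.6] turn [-0.   0.  -0.2] q7 -1.39
```

move_arm(
  motion=[
    [-2.5,-2,40,0,0,0,1],
    [-2.5,-2,70,0,0,0,1],
    [-2.5,-2,90,0,0,0,1],
    [-2.5,-2,90,0,0,0,1],
    [-2.5,-2,90,0,0,0,1],
  ],
)

```text
clock: 4.92
tool_pos: [0.5076, 0.0362, 0.0673]
eef_rot: [0.997, 0.079, 0.0, -0.0]
contact_force: [0.2, -0.3, -0.2]
opening: 0.469
finger_force: 20.0
```

move_arm(
  motion=[
    [0,0,0,0,0,0,0.2],
    [0,0,0,0,0,0,0.2],
    [0,0,0,0,0,0,0.2],
    [0,0,-60,0,0,0,0],
    [0,0,-110,0,0,0,0],
  ],
)

```text
clock: 5.55
tool_pos: [0.507, 0.036, 0.1779]
eef_rot: [0.997, 0.078, -0.0, 0.0]
contact_force: [1.0, 0.6, -0.3]
opening: 0.988
finger_force: 0.0
```

```bash
python3 - <<'E'
from h import *
go([.626,-.292,.18],9)
snap('scene'); snap('wrist'); 
a=snap('wrist','w4.png'); go([.626,-.292,.18],9)
E
```

```text
t 5.55 at [0.507  0.036  0.1779] shift [ 66.2 342.6  -2.2] turn [ 0.  0. 90.] q7 -1.39
t 5.7 at [0.5089 0.0363 0.1791] shift [ 64.3 342.5  -0.5] turn [-0.2 -0.3 90. ] q7 -1.39
```

View pics/w4.png

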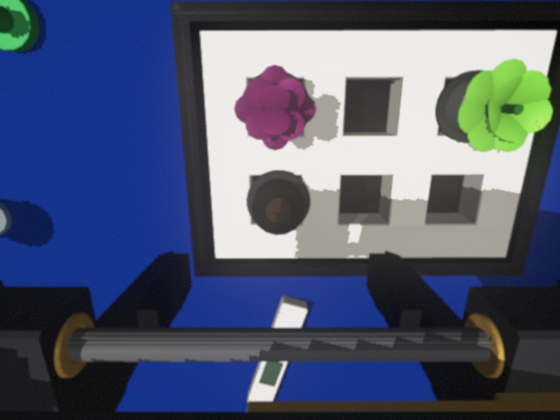

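The black pot sits in its hole at (278,203). Yellow next.

move_arm(
  motion=[
    [-125,300,0,0,0,0,0],
    [-125,300,0,0,0,0,0],
    [-125,300,0,0,0,0,0],
    [-125,300,0,0,0,0,0],
    [-125,300,0,0,0,0,0],
  ],
)

```text
clock: 6.32
tool_pos: [0.4325, -0.2689, 0.1755]
eef_rot: [0.997, 0.079, -0.001, -0.001]
contact_force: [0.5, -0.1, 0.5]
opening: 0.996
finger_force: 0.0
```

move_arm(
  motion=[
    [0,25,0,0,0,0,0],
    [0,25,0,0,0,0,0],
    [0,25,0,0,0,0,0],
    [0,25,0,0,0,0,0],
  ],
)

```text
clock: 6.82
tool_pos: [0.4378, -0.2901, 0.1764]
eef_rot: [0.997, 0.08, -0.0, -0.001]
contact_force: [0.6, 0.1, -0.4]
opening: 0.999
finger_force: 0.0
```

```bash
python3 - <<'E'
from h import *
a=snap('wrist','w5.png'); go([.431,-.326,.047],99.3)
blob(a,(18,100,60),(35,255,255),.055)
E
```

```text
t 6.88 at [ 0.4379 -0.2904  0.1765] shift [-12.4  34.2 129.5] turn [-0.1  0.  -0.1] q7 -0.85
(328, 212) 26.8 2045.0 [ 0.4315 -0.3334  0.055 ]
```

View pics/w5.png

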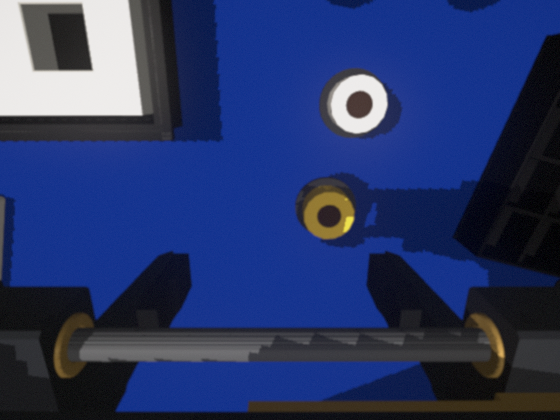

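The yellow dot is at (330,216). White at (358,103) is off along tool x, clear of the fingers.

```bash
python3 - <<'E'
from h import *
a=snap('wrist')
p=world(a,330,216,.066); print(p,world(a,358,104,.066)); go([p[0],p[1],.047],99.3)
E
```

```text
[ 0.43159587 -0.33406376  0.066     ] [ 0.52163799 -0.33618424  0.066     ]
t 6.92 at [ 0.4379 -0.2908  0.1766] shift [-13.1  41.9 129.6] turn [-0.   0.  -0.2] q7 -0.85
```

move_arm(
  motion=[
    [-13,41,40,0,0,0,0],
    [-13,41,80,0,0,0,0],
    [-13,41,129,0,0,0,0],
    [-13,41,129,0,0,0,0],
    [-13,41,129,0,0,0,0],
  ],
)

```text
clock: 7.55
tool_pos: [0.432, -0.3349, 0.049]
eef_rot: [0.997, 0.079, 0.001, 0.0]
contact_force: [-0.0, -0.0, 0.2]
opening: 1.0
finger_force: 0.0
```

move_arm(
  motion=[
    [0,0,0,0,0,0,0.4],
    [0,0,0,0,0,0,1],
    [0,0,0,0,0,0,1],
    [0,0,0,0,0,0,1],
    [0,0,0,0,0,0,1],
  ],
)

```text
clock: 8.18
tool_pos: [0.4312, -0.3347, 0.0478]
eef_rot: [0.997, 0.078, 0.0, -0.0]
contact_force: [-0.6, 0.8, 1.1]
opening: 0.471
finger_force: 19.9
```

move_arm(
  motion=[
    [0,0,-60,0,0,0,1],
    [0,0,-110,0,0,0,1],
    [0,0,-110,0,0,0,1],
    [0,0,-110,0,0,0,1],
  ],
)

```text
clock: 8.68
tool_pos: [0.4307, -0.3343, 0.1571]
eef_rot: [0.997, 0.079, -0.0, -0.0]
contact_force: [-0.6, -0.3, -0.9]
opening: 0.469
finger_force: 19.9
```

```bash
python3 - <<'E'
from h import *
go([.5318,-.1129,.157],99.3)
E
```

```text
t 8.68 at [ 0.4307 -0.3343  0.1571] shift [ 1.345e+02 -2.029e+02  2.000e-01] turn [-0.1  0.  -0.3] q7 -0.79
```

move_arm(
  motion=[
    [134.5,-203,0,0,0,0,1],
    [134.5,-203,0,0,0,0,1],
    [134.5,-203,0,0,0,0,1],
    [134.5,-203,0,0,0,0,1],
    [134.5,-203,0,0,0,0,1],
  ],
)

```text
clock: 9.3
tool_pos: [0.5335, -0.1062, 0.1556]
eef_rot: [0.996, 0.084, -0.001, -0.002]
contact_force: [-0.8, -0.5, -0.8]
opening: 0.467
finger_force: 19.9
```

move_arm(
  motion=[
    [0,0,0,0,0,0,1],
    [0,0,0,0,0,0,1],
    [0,0,0,0,0,0,1],
  ],
)

```text
clock: 9.68
tool_pos: [0.5316, -0.1149, 0.1576]
eef_rot: [0.997, 0.077, -0.0, 0.0]
contact_force: [-0.1, 0.3, -0.8]
opening: 0.467
finger_force: 19.9
```

```bash
python3 - <<'E'
from h import *
w=snap('wrist')
blob(w,(0,60,20),(15,255,140),.176,(240,260,320,320))
go([.5318,-.1129,.066],99.3)
E
```

```text
(273, 301) 7.9 23.5 [ 0.5249 -0.113   0.176 ]
t 9.72 at [ 0.5318 -0.1146  0.1576] shift [ 0.3 -1.7 91.6] turn [ 0.   0.  -0.4] q7 -1.16
```

move_arm(
  motion=[
    [0,-1.5,40,0,0,0,1],
    [0,-1.5,70,0,0,0,1],
    [0,-1.5,91,0,0,0,1],
    [0,-1.5,91,0,0,0,1],
    [0,-1.5,91,0,0,0,1],
  ],
)

```text
clock: 10.35
tool_pos: [0.5322, -0.1122, 0.0672]
eef_rot: [0.997, 0.078, 0.0, 0.0]
contact_force: [-0.5, 0.1, -0.4]
opening: 0.463
finger_force: 20.0
```

move_arm(
  motion=[
    [0,0,0,0,0,0,0.2],
    [0,0,0,0,0,0,0.2],
    [0,0,0,0,0,0,0.2],
    [0,0,-60,0,0,0,0],
    [0,0,-115,0,0,0,0],
  ],
)

```text
clock: 10.98
tool_pos: [0.5317, -0.1117, 0.1827]
eef_rot: [0.997, 0.078, -0.001, -0.0]
contact_force: [0.9, -0.4, -0.0]
opening: 0.992
finger_force: 0.0
```

move_arm(
  motion=[
    [0,0,0,0,0,0,0],
    [0,0,0,0,0,0,0],
  ],
)

```text
clock: 11.22
tool_pos: [0.5316, -0.1115, 0.1814]
eef_rot: [0.997, 0.079, -0.0, -0.0]
contact_force: [-0.2, -0.1, -0.6]
opening: 1.003
finger_force: 0.0
```

```bash
python3 - <<'E'
from h import *
go([.626,-.292,.18],9.3)
a=snap('wrist','w6.png')
blob(a,(18,100,60),(35,255,255),.084)
E
```

```text
t 11.22 at [ 0.5316 -0.1115  0.1814] shift [ 65.  193.1   1.3] turn [ 0.   0.  89.7] q7 -1.16
(279, 200) 28.1 2268.0 [ 0.536  -0.1111  0.084 ]
```

View pics/w6.png

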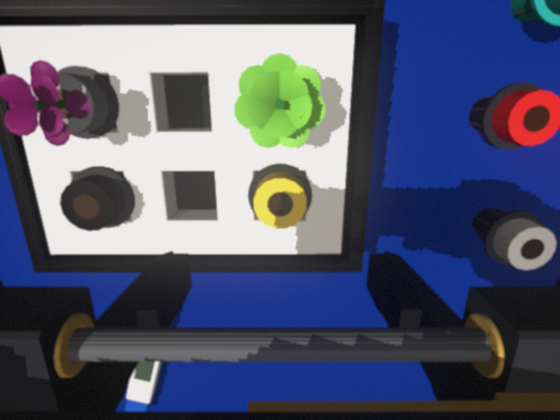

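Yellow is seated at (279,200) and black at (95,200). Red is at (530,117) with white at (525,245). I turn back while heading for red.

move_arm(
  motion=[
    [35,165,0,0,0,-50,0],
    [35,165,0,0,0,-50,0],
    [35,165,0,0,0,-50,0],
    [35,165,0,0,0,-50,0],
    [35,165,0,0,0,-50,0],
  ],
)

```text
clock: 11.9
tool_pos: [0.5912, -0.2696, 0.1791]
eef_rot: [0.87, 0.494, -0.001, -0.002]
contact_force: [-0.0, -0.3, -0.8]
opening: 0.998
finger_force: 0.0
```

move_arm(
  motion=[
    [0,0,0,0,0,-40,0],
    [0,0,0,0,0,-40,0],
    [0,0,0,0,0,-40,0],
    [0,0,0,0,0,-40,0],
    [0,0,0,0,0,-40,0],
  ],
)

```text
clock: 12.52
tool_pos: [0.5914, -0.2689, 0.1797]
eef_rot: [0.65, 0.76, -0.0, -0.002]
contact_force: [-0.1, 0.2, -0.7]
opening: 1.0
finger_force: 0.0
```

move_arm(
  motion=[
    [0,0,0,0,0,0,0],
    [0,0,0,0,0,0,0],
  ],
)

```text
clock: 12.78
tool_pos: [0.5923, -0.2691, 0.1813]
eef_rot: [0.65, 0.76, -0.0, -0.0]
contact_force: [0.2, -0.3, 0.2]
opening: 1.001
finger_force: 0.0
```

```bash
python3 - <<'E'
from h import *
go([.626,-.292,.047],9.3)
a=snap('wrist','w7.png')
E
```

```text
t 12.78 at [ 0.5923 -0.2691  0.1813] shift [-27.9  29.8 134.3] turn [-0.  -0.  -0.4] q7 0.23
```

View pics/w7.png

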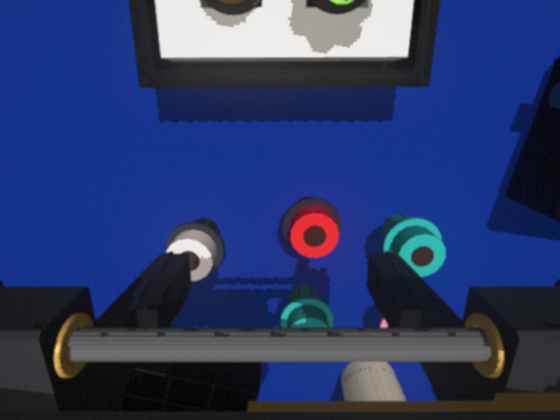

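The red dot is at (315,236). The turquoise pots are at (423,256) and (305,320), and white is at (192,258).

```bash
python3 - <<'E'
from h import *
a=snap('wrist')
p=world(a,315,236,.066)
s=r.get_state(); R=Ro.from_quat(s['eef_rot'])
for n,u,v in[('turq',423,256),('turq2',300,345),('white',188,261)]:
    q=world(a,u,v,.066); print(n,q.round(4),'rel tool mm',(R.inv().apply(q-p)*1e3).round(0))
print(p); go([p[0],p[1],.047],9.3)
E
```

```text
turq [ 0.7248 -0.3001  0.066 ] rel tool mm [-19.  95.  -0.]
turq2 [ 0.635  -0.4113  0.066 ] rel tool mm [-115.  -11.    0.]
white [ 0.5213 -0.3373  0.066 ] rel tool mm [ -24. -111.    0.]
[ 0.62750723 -0.29619607  0.066     ]
t 12.88 at [ 0.5925 -0.2691  0.1816] shift [-32.2  30.4 134.6] turn [-0.   0.  -0.3] q7 0.23
```

move_arm(
  motion=[
    [-32,30,20,0,0,0,0.3],
    [-32,30,50,0,0,0,0.3],
    [-32,30,80,0,0,0,0.3],
    [-32,30,134,0,0,0,0.3],
    [-32,30,134,0,0,0,0.3],
  ],
)

```text
clock: 13.5
tool_pos: [0.6236, -0.2949, 0.0436]
eef_rot: [0.649, 0.761, -0.002, -0.004]
contact_force: [-0.3, 0.5, -1.1]
opening: 0.7
finger_force: 0.0
```

move_arm(
  motion=[
    [0,0,0,0,0,0,0.35],
    [0,0,0,0,0,0,1],
    [0,0,0,0,0,0,1],
    [0,0,0,0,0,0,1],
    [0,0,0,0,0,0,1],
  ],
)

```text
clock: 14.12
tool_pos: [0.6283, -0.2968, 0.0499]
eef_rot: [0.65, 0.76, 0.0, 0.002]
contact_force: [-2.3, -0.5, 6.8]
opening: 0.47
finger_force: 20.0
```

move_arm(
  motion=[
    [0,0,-60,0,0,0,1],
    [0,0,-120,0,0,0,1],
    [0,0,-160,0,0,0,1],
    [0,0,-160,0,0,0,1],
    [0,0,-160,0,0,0,1],
  ],
)

```text
clock: 14.75
tool_pos: [0.6263, -0.296, 0.2071]
eef_rot: [0.649, 0.76, -0.0, -0.001]
contact_force: [-0.7, -0.7, -1.2]
opening: 0.471
finger_force: 20.0
```

```bash
python3 - <<'E'
from h import *
go([.5948,-.0256,.207],9.3)
E
```

```text
t 14.75 at [ 0.6263 -0.296   0.2071] shift [2.72e+02 1.12e+01 2.00e-01] turn [-0.1 -0.  -0.3] q7 0.28
```

move_arm(
  motion=[
    [272,11,0,0,0,0,1],
    [272,11,0,0,0,0,1],
    [272,11,0,0,0,0,1],
    [272,11,0,0,0,0,1],
    [272,11,0,0,0,0,1],
  ],
)

```text
clock: 15.38
tool_pos: [0.5934, -0.02, 0.2062]
eef_rot: [0.647, 0.763, -0.0, -0.002]
contact_force: [-0.3, -1.0, -0.6]
opening: 0.47
finger_force: 20.0
```

move_arm(
  motion=[
    [0,0,40,0,0,0,1],
    [0,0,50,0,0,0,1],
    [0,0,50,0,0,0,1],
    [0,0,50,0,0,0,1],
  ],
)

```text
clock: 15.88
tool_pos: [0.596, -0.0262, 0.1584]
eef_rot: [0.65, 0.76, 0.0, 0.0]
contact_force: [0.2, 0.1, -0.9]
opening: 0.471
finger_force: 20.0
```

```bash
python3 - <<'E'
from h import *
w=snap('wrist','w8.png')
go([.5948,-.0256,.067],9.3)
E
```

```text
t 15.93 at [ 0.5961 -0.0262  0.1586] shift [ 0.8 -1.4 91.6] turn [ 0.1  0.  -0.4] q7 -0.19
```

View pics/w8.png

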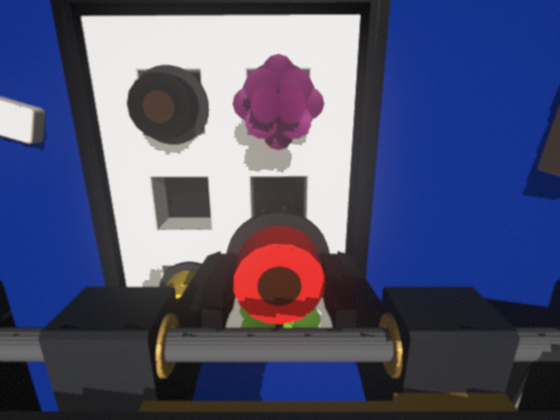

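Red hangs at (280,285), lined up with the far-middle hole at (278,178-230), so I lower it.

move_arm(
  motion=[
    [0,-1,40,0,0,0,1],
    [0,-1,65,0,0,0,1],
    [0,-1,85,0,0,0,1],
    [0,-1,91,0,0,0,1],
    [0,-1,91,0,0,0,1],
  ],
)

```text
clock: 16.55
tool_pos: [0.595, -0.0261, 0.0677]
eef_rot: [0.65, 0.76, 0.0, 0.001]
contact_force: [-0.2, 0.4, -1.3]
opening: 0.47
finger_force: 20.0
```

move_arm(
  motion=[
    [0,0,0,0,0,0,0.25],
    [0,0,0,0,0,0,0.25],
    [0,0,0,0,0,0,0.25],
    [0,0,-60,0,0,0,0.2],
    [0,0,-115,0,0,0,0],
  ],
)

```text
clock: 17.18
tool_pos: [0.5941, -0.0259, 0.1828]
eef_rot: [0.649, 0.76, -0.0, -0.0]
contact_force: [0.4, 0.0, 1.1]
opening: 0.888
finger_force: 0.0
```

move_arm(
  motion=[
    [0,0,0,0,0,0,0],
    [0,0,0,0,0,0,0],
  ],
)

```text
clock: 17.42
tool_pos: [0.594, -0.0262, 0.1815]
eef_rot: [0.65, 0.76, -0.0, -0.0]
contact_force: [-0.2, -0.4, -0.4]
opening: 1.0
finger_force: 0.0
```

```bash
python3 - <<'E'
from h import *
w=snap('wrist','w9.png')
go([.617,.2925,.10],9.3)
E
```

```text
t 17.48 at [ 0.5935 -0.0262  0.1807] shift [311.1  73.3  80.5] turn [-0.1 -0.  -0.3] q7 -0.18
```

View pics/w9.png

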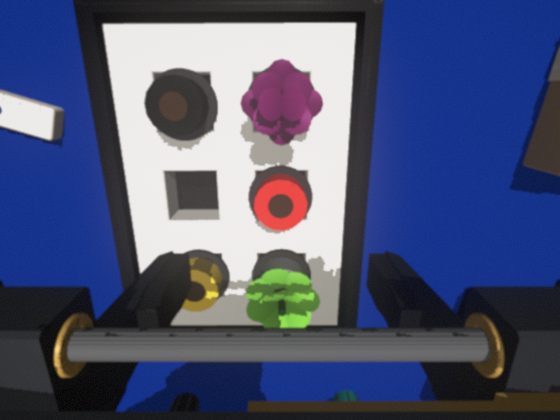

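All three pots are seated (red at (280,203)). Now the cap.

move_arm(
  motion=[
    [275,73,0,0,0,0,0],
    [275,73,0,0,0,0,0],
    [275,73,0,0,0,0,0],
    [275,73,0,0,0,0,0],
    [275,73,0,0,0,0,0],
  ],
)

```text
clock: 18.1
tool_pos: [0.6215, 0.2618, 0.1796]
eef_rot: [0.648, 0.762, -0.001, -0.002]
contact_force: [0.7, -0.1, -0.5]
opening: 0.999
finger_force: 0.0
```

move_arm(
  motion=[
    [0,0,40,0,0,0,0.3],
    [0,0,40,0,0,0,0.3],
    [0,0,40,0,0,0,0.3],
    [0,0,40,0,0,0,0.3],
    [0,0,40,0,0,0,0.3],
  ],
)

```text
clock: 18.73
tool_pos: [0.6242, 0.2569, 0.1429]
eef_rot: [0.65, 0.76, 0.001, 0.0]
contact_force: [-0.4, 0.0, 0.9]
opening: 0.7
finger_force: 0.0
```

```bash
python3 - <<'E'
from h import *
a=snap('wrist')
p=blob(a,(45,80,40),(80,255,255),.010)
go([p[0],p[1],.014],9.3)
E
```

```text
(277, 152) 28.6 2365.5 [0.6167 0.2929 0.01  ]
t 18.77 at [0.624  0.2569 0.1427] shift [ 36.7  -1.8 128.7] turn [ 0.1 -0.  -0.3] q7 -0.54
```

move_arm(
  motion=[
    [37,-2,50,0,0,0,0.3],
    [37,-2,90,0,0,0,0.4],
    [37,-2,115,0,0,0,0.4],
    [37,-2,127,0,0,0,0.4],
    [37,-2,127,0,0,0,0.4],
  ],
)

```text
clock: 19.4
tool_pos: [0.6157, 0.2932, 0.0146]
eef_rot: [0.65, 0.76, -0.0, -0.0]
contact_force: [-0.4, 0.4, 0.3]
opening: 0.602
finger_force: 0.0
```

move_arm(
  motion=[
    [0,0,0,0,0,0,1],
    [0,0,0,0,0,0,1],
    [0,0,0,0,0,0,1],
    [0,0,0,0,0,0,1],
    [0,0,0,0,0,0,1],
  ],
)

```text
clock: 20.02
tool_pos: [0.6161, 0.2935, 0.0154]
eef_rot: [0.649, 0.76, 0.0, 0.0]
contact_force: [-0.7, -1.0, 4.7]
opening: 0.242
finger_force: 20.0
```

move_arm(
  motion=[
    [0,0,-60,0,0,0,1],
    [0,0,-120,0,0,0,1],
    [0,0,-170,0,0,0,1],
    [0,0,-170,0,0,0,1],
    [0,0,-170,0,0,0,1],
  ],
)

```text
clock: 20.65
tool_pos: [0.6149, 0.2928, 0.1837]
eef_rot: [0.649, 0.76, -0.001, -0.0]
contact_force: [0.2, -1.3, -0.1]
opening: 0.24
finger_force: 20.0
```

```bash
python3 - <<'E'
from h import *
go([.5318,-.1129,.185],9.3)
E
```

```text
t 20.65 at [0.6149 0.2928 0.1837] shift [-387.6 -145.6   -0.7] turn [-0.1  0.1 -0.3] q7 -0.57
```

move_arm(
  motion=[
    [-290,-109,0,0,0,0,1],
    [-290,-109,0,0,0,0,1],
    [-290,-109,0,0,0,0,1],
    [-290,-109,0,0,0,0,1],
    [-290,-109,0,0,0,0,1],
  ],
)

```text
clock: 21.28
tool_pos: [0.5513, -0.0125, 0.1827]
eef_rot: [0.649, 0.76, -0.002, -0.001]
contact_force: [0.6, 0.3, -0.5]
opening: 0.243
finger_force: 20.0
```

move_arm(
  motion=[
    [-97,-36,0,0,0,0,1],
    [-97,-36,0,0,0,0,1],
    [-97,-36,0,0,0,0,1],
    [-97,-36,0,0,0,0,1],
    [-97,-36,0,0,0,0,1],
  ],
)

```text
clock: 21.9
tool_pos: [0.5331, -0.1095, 0.1842]
eef_rot: [0.648, 0.761, 0.0, -0.001]
contact_force: [-0.8, 0.5, -0.4]
opening: 0.242
finger_force: 20.0
```

```bash
python3 - <<'E'
from h import *
go([.5318,-.1129,.1005],9.3)
a=snap('scene')
m=a['frame'][195:235,215:250]; 
f=cv2.cvtColor(a['frame'],cv2.COLOR_RGB2HSV)
try: blob(a,(18,100,60),(35,255,255),.080,(205,190,255,245))
except Exception as e: print(e)
E
```

```text
t 21.9 at [ 0.5331 -0.1095  0.1842] shift [-3.3 -1.8 83.7] turn [-0.  -0.1 -0.1] q7 -0.07
(232, 215) 9.2 230.5 [ 0.5375 -0.1158  0.08  ]
```

move_arm(
  motion=[
    [-2,-1.5,40,0,0,0,1],
    [-2,-1.5,60,0,0,0,1],
    [-2,-1.5,72,0,0,0,1],
    [-2,-1.5,76,0,0,0,1],
    [-2,-1.5,76,0,0,0,1],
  ],
)

```text
clock: 22.58
tool_pos: [0.5323, -0.1135, 0.109]
eef_rot: [0.649, 0.761, 0.0, 0.0]
contact_force: [0.3, -1.0, -0.2]
opening: 0.245
finger_force: 20.0
```

```bash
python3 - <<'E'
from h import *
go([.5318,-.1129,.1005],9.3)
E
```

```text
t 22.57 at [ 0.5323 -0.1135  0.109 ] shift [ 0.7 -0.4  8.5] turn [ 0.   0.  -0.3] q7 -0.12
```

move_arm(
  motion=[
    [0,0,4,0,0,0,1],
    [0,0,8,0,0,0,1],
    [0,0,8.5,0,0,0,1],
    [0,0,8.5,0,0,0,1],
    [0,0,8.5,0,0,0,1],
  ],
)

```text
clock: 23.2
tool_pos: [0.532, -0.1138, 0.1003]
eef_rot: [0.649, 0.76, 0.0, 0.0]
contact_force: [1.0, 0.5, -1.3]
opening: 0.24
finger_force: 20.0
```

move_arm(
  motion=[
    [0,0,0,0,0,0,0.55],
    [0,0,0,0,0,0,0.55],
    [0,0,0,0,0,0,0.55],
    [0,0,-50,0,0,0,0.5],
    [0,0,-100,0,0,0,0.5],
  ],
)

```text
clock: 23.82
tool_pos: [0.5314, -0.1137, 0.201]
eef_rot: [0.649, 0.76, -0.0, -0.001]
contact_force: [0.7, -1.3, 0.2]
opening: 0.502
finger_force: 0.0
```

move_arm(
  motion=[
    [-60,0,0,0,0,0,0],
    [-60,0,0,0,0,0,0],
    [-60,0,0,0,0,0,0],
    [-60,0,0,0,0,0,0],
  ],
)

```text
clock: 24.32
tool_pos: [0.5411, -0.1715, 0.2]
eef_rot: [0.649, 0.761, 0.0, -0.001]
contact_force: [-0.9, 0.3, 0.1]
opening: 0.934
finger_force: 0.0
```

```bash
python3 - <<'E'
from h import *
a=snap('wrist','w10.png'); b=snap('side')
cv2.imwrite('pics/d2.png',cv2.resize(b['frame'][140:270,200:360,::-1],None,fx=4,fy=4))
blob(a,(45,120,40),(80,255,255),.096,(180,120,320,280))
E
```

```text
(279, 131) 31.1 2079.0 [ 0.5315 -0.1146  0.096 ]
```

View pics/w10.png

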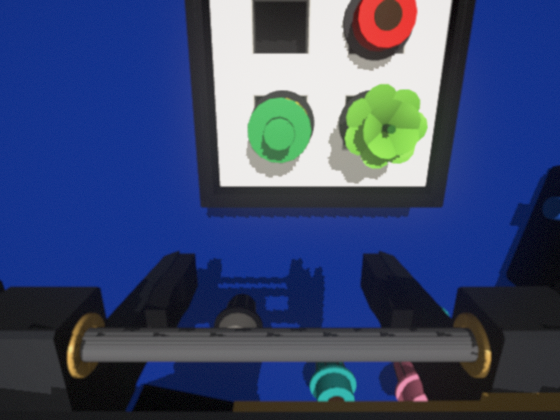

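View pics/d2.png

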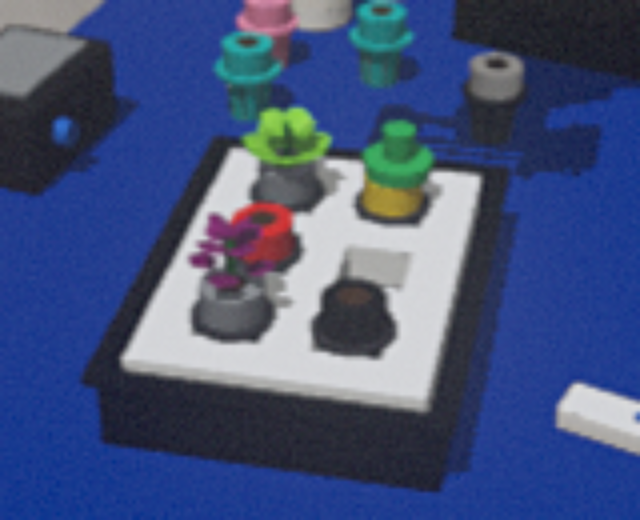

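The wrist view shows the cap at (279,131), centred over the yellow pot. The side crop shows the cap level, all flanges on the foam and the white pot in place.

```bash
python3 -c "
from plant import finish_job
print(finish_job())"
```

```text
the job is handed in; nothing more can be done
None
```

The red, yellow and black pots look seated in their holes and the green cap flat on the yellow pot in the last pictures; I handed the job in at about 24 s, but no verdict came back.

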